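# Reset the row of interlock trip flags with one sweep

## Robot

A 6-joint arm with a two-finger parallel gripper is mounted at the origin on a cart in front of the work surface, level with it; the furniture and walls round the work are solid. World frame = base frame: x ahead of the robot, y to its left, z up, the work surface at z = 0. Lengths are in m, angles in rad, forces in N, time in s.
With the tool pointing down it reaches from about 0.35 to 0.775 m from the base axis. Payload 7.3 kg.
Tool frame: the origin (TCP) lies at the very end of the fingers, on their centre line; the grasp point (between the pads) lies 19 mm behind it; z points along the fingers, y is the line along which they close (so a half turn about z gives the same grasp; the last joint's range is limited). The gripper opens to 92 mm and grips with 3 to 60 N. Pads are 19 mm wide; open, the fingers measure 130 mm over their backs; the gripper's body (75 mm by 190 mm) begins 47 mm behind the grasp point.
Start: joints at [-1.414, 0.342, 1.524, -0, 1.275, -0.146], TCP at [0.157, -0.501, 0.227] pointing down, gripper open.
Joint ranges: [-2.53, 2.53], [-0.77, 2.02], [0.04, 2.7], [-1, 4.14], [0.28, 2.66], [-3.11, 3.11]. Speed limits (rad/s): [2.57, 2.57, 3.14, 3.14, 3.14, 3.14].

## Interface

Orientations are given as [roll, pitch, yaw] about the fixed x, y, z axes, in that order (R = Rz(yaw) Ry(pitch) Rx(roll)).
In Python, from cell import robot, read_camera, get_calibration gives the robot as it stands. The module is installed in compiled form; this text tells all that it offers.
- The arm moves only by the tool send_rows, never from a script. Its argument "plan" is a list of rows, each a list of 2 entries, a list of its own where there are three numbers: the shift along the tool's x, y, z as a fraction of full scale, then the turn, a rotation vector about the tool's x, y, z as a fraction of full scale. A call has exactly 10 rows; each row shifts and turns the commanded pose from where the row before left it, along the tool's axes as they then stand; what a row does not reach is not made up. Full scale, the value 1, is 0.025 m for a shift and 90 degrees for a turn. A row lasts 1/8 s, in which the tool goes at most 62.5 mm and 10.7 degrees, less where a joint would pass 70% of its speed; a pose out of reach is approached as far as the arm can. A call with a number of a shift or a turn outside -1 to 1 is refused whole. A call with a gripper value outside its range is refused whole. "gripper" is the opening, from -1 (shut) to 1 (fully open), so that 0 is half open, set as the call begins (left out, the last holds). The fingers move at their own pace and stop on an object; "force" is the grip in N (left out, the last holds). Time passes only in rows, so rows that do not move let the fingers close, or fill a call up. It gives the time, the measured TCP pose, the force, the opening and the grip force at its end, in the units of the state.
- robot.observe(): the state, without advancing time (a new reading comes with each control period).
- read_camera(name): name is "scene" or "top"; returns (picture, depth): 384x512x3 uint8, blue, green, red; 384x512 float32, m along the optical axis (not along the pixel's ray), 0 where there is no reading.
- get_calibration(name): a dict with "intrinsics" (3x3 intrinsics, pixels), "rvec" (rotation vector, rad) and "tvec" (3), from world to camera coordinates, as OpenCV has them. Camera axes: x right, y down, z forward; pixel columns grow to the right and rows downward; lengths in m; the calibration is good to about 2 mm. A picture is of the moment at which its call begins. get_calibration takes no time and is no camera call.
- robot.hand_in(): hands the job in; it is judged then, once.
The state is a dict: "time": time; "qpos": joint angles; "qvel": joint speeds; "joint_efforts": joint torques, N m; "tool_pos": TCP position; "tool_rot": TCP orientation; "contact_force": force on the tool from outside, world axes, zero at the start; "torque": the same for the moment, N m; "opening": finger opening in m; "grip_force": force on a finger pad.
Only numpy, scipy, OpenCV 4.12 (cv2) and the standard library are available. Lean on these libraries where they do the work, as an engineer would, in place of code of your own. Each camera call takes 0.05 s, during which the arm holds its last target. There are 200 camera calls.

## Task

The five yellow trip flags on the interlock panel have popped up: reset them by running the shut fingertips lightly along the white line from the green dot to the red dot, wiping the flags down flat one after another in that order, in one low sweep without raising the hand between the first flag and the last. Grasp nothing, do not press the red trip button, leave the vials and the other loose things where they stand, and then draw the hand clear.

Things in the scene. Friction and masses are not known exactly. Their poses are not given: they have to be found in the camera images.
- panel: Interlock panel: grey box 170x210x30 mm with a dark deck 30 mm above the table, bolted down. Origin: centre of its underside; x to its far long side (brass sockets there), y left, z up. Yaw varies. Five flags stand in a curved row on a sprung strip along a white arc (radius 80 mm, centre at panel x = -30 mm, y = 0, bulging to +x), middles 34 mm apart.
- green_dot (a point): Green dot 14 mm across on the deck, the start of the white line, about 44 mm along the line before the middle of flag 1. Deck height.
- red_dot (a point): Red dot 14 mm across on the deck, the end of the white line, about 44 mm along the line after the middle of flag 5. Deck height.
- flag1_flat (a point): Middle of the top face of flag 1 as it is when lying flat with the strip at rest (fixed to the panel, 41.5 mm above the table; does not move with the flag). Flags are numbered from the green dot to the red dot.
- flag1 (a joint): Flag 1: yellow hinged plate, black stripe near its free end, 24 mm long along the line, 18 wide, 4 thick. Hinged at its end nearer the green dot, 12 mm before its middle; the other end stands up. Value: angle above flat in rad, 0 = flat on the strip, 0.65 = limit; starts 0.42 to 0.58 (free end 10 to 13 mm up). Stiff hinge (0.02 N m, no spring): stays where put, yields to a few newtons.
- flag2_flat (a point): Middle of the top face of flag 2 as it is when lying flat with the strip at rest (fixed to the panel, 41.5 mm above the table; does not move with the flag). Flags are numbered from the green dot to the red dot.
- flag2 (a joint): Flag 2: yellow hinged plate, black stripe near its free end, 24 mm long along the line, 18 wide, 4 thick. Hinged at its end nearer the green dot, 12 mm before its middle; the other end stands up. Value: angle above flat in rad, 0 = flat on the strip, 0.65 = limit; starts 0.42 to 0.58 (free end 10 to 13 mm up). Stiff hinge (0.02 N m, no spring): stays where put, yields to a few newtons.
- flag3_flat (a point): Middle of the top face of flag 3 as it is when lying flat with the strip at rest (fixed to the panel, 41.5 mm above the table; does not move with the flag). Flags are numbered from the green dot to the red dot.
- flag3 (a joint): Flag 3: yellow hinged plate, black stripe near its free end, 24 mm long along the line, 18 wide, 4 thick. Hinged at its end nearer the green dot, 12 mm before its middle; the other end stands up. Value: angle above flat in rad, 0 = flat on the strip, 0.65 = limit; starts 0.42 to 0.58 (free end 10 to 13 mm up). Stiff hinge (0.02 N m, no spring): stays where put, yields to a few newtons.
- flag4_flat (a point): Middle of the top face of flag 4 as it is when lying flat with the strip at rest (fixed to the panel, 41.5 mm above the table; does not move with the flag). Flags are numbered from the green dot to the red dot.
- flag4 (a joint): Flag 4: yellow hinged plate, black stripe near its free end, 24 mm long along the line, 18 wide, 4 thick. Hinged at its end nearer the green dot, 12 mm before its middle; the other end stands up. Value: angle above flat in rad, 0 = flat on the strip, 0.65 = limit; starts 0.42 to 0.58 (free end 10 to 13 mm up). Stiff hinge (0.02 N m, no spring): stays where put, yields to a few newtons.
- flag5_flat (a point): Middle of the top face of flag 5 as it is when lying flat with the strip at rest (fixed to the panel, 41.5 mm above the table; does not move with the flag). Flags are numbered from the green dot to the red dot.
- flag5 (a joint): Flag 5: yellow hinged plate, black stripe near its free end, 24 mm long along the line, 18 wide, 4 thick. Hinged at its end nearer the green dot, 12 mm before its middle; the other end stands up. Value: angle above flat in rad, 0 = flat on the strip, 0.65 = limit; starts 0.42 to 0.58 (free end 10 to 13 mm up). Stiff hinge (0.02 N m, no spring): stays where put, yields to a few newtons.
- strip (a joint): Curved black strip, 26 mm wide, that carries the line and the five flags. Small bridges between the flags are level with the flat flags, 11.5 mm above the deck; a 25 mm ramp runs up to flag 1, another down from flag 5. It rides on soft springs: value = m pressed down, 0 = up at rest, 0.006 = limit; about 2 N starts it, each mm adds 2 N, so a slightly low fingertip presses only lightly. Springs back.
- trip (a joint): Red trip button, 20 mm across, on a black housing on the deck, on the inner side of the bend, about 62 mm from the nearest point of the line (at panel x = -12 mm, y = 0). Value: m pressed down, 0 = out, 0.005 = fully in; sprung, 3 N.
- vial_a_mid (a point): Loose bystander: small white vial with a blue cap, 22 mm across, 60 mm tall, standing on the panel outside the bend of the flag row. This point is at its centre, 30 mm above its underside.
- vial_b_mid (a point): Loose bystander: small white vial with a red cap, 22 mm across, 60 mm tall, standing on the near part of the panel. This point is at its centre, 30 mm above its underside.
- bottle_oil_mid (a point): Loose bystander: tan bottle with a black cap, 27 mm across, 65 mm tall, on the table to the right of the panel. This point is at its centre, 32 mm above its underside.
- objective_can_1_mid (a point): Loose bystander: black and white objective can, 37 mm across, 46 mm tall, on the table to the left of the panel. This point is at its centre, 23 mm above its underside.
- swab_pot_mid (a point): Loose bystander: white pot of swabs, 52 mm across, 101 mm tall, on the table beyond and left of the panel. This point is at its centre, 50 mm above its underside.
- usb_stick_mid (a point): Loose bystander: black memory stick, 18x51x8 mm, lying on the table to the left of the panel. This point is at its centre, 4 mm above its underside.

How it is judged:
On the way, in this order (a step that is already met when the one before it is completed fails the run):
1. flag 1 is wiped down (value of joint flag1 below 0.17 rad), for 0.04 s.
2. flag 2 is wiped down (value of joint flag2 below 0.17 rad), for 0.04 s.
3. flag 3 is wiped down (value of joint flag3 below 0.17 rad), for 0.04 s.
4. flag 4 is wiped down (value of joint flag4 below 0.17 rad), for 0.04 s.
5. flag 5 is wiped down (value of joint flag5 below 0.17 rad), for 0.04 s.
At the end, for the whole second after the job is handed in: All five flags lie flat (each within 0.17 rad, its free end within about 4 mm of flat), the strip is back up (within 1.5 mm), the trip button is out, and all six loose things are within 15 mm of where they stood (value of joint each of flag1, flag2, flag3, flag4, flag5 below 0.17 rad and value of joint each of trip, strip below 0.0015 m and not (distance of vial_a_mid from where it was at the start of the episode above 0.015 m) and not (distance of vial_b_mid from where it was at the start of the episode above 0.015 m) and not (distance of bottle_oil_mid from where it was at the start of the episode above 0.015 m) and not (distance of objective_can_1_mid from where it was at the start of the episode above 0.015 m) and not (distance of swab_pot_mid from where it was at the start of the episode above 0.015 m) and not (distance of usb_stick_mid from where it was at the start of the episode above 0.015 m)); the robot touches nothing.
It fails at once if the hand is raised off the row (fingertips more than about 4 cm above the flags) after the first flag is down and before the last is (value of joint flag1 below 0.17 rad and value of joint flag5 above 0.3 rad and height (world z) of the grasp point above 0.102 m).
It fails at once if the red trip button is pressed (value of joint trip above 0.0025 m).
It fails at once if a vial or another loose thing is pushed, knocked over or lifted (centre moves more than 15 mm) (distance of any of vial_a_mid, vial_b_mid, bottle_oil_mid, objective_can_1_mid, swab_pot_mid, usb_stick_mid from where it was at the start of the episode above 0.015 m).
It fails at once if the panel is pressed hard (over 35 N) (contact force between the fingers and panel above 35 N).
It also fails if it takes over 38 s, if anything falls off the work surface, if the arm or the gripper's body presses on something with over 40 N, if the wrist force passes 120 N, or if a joint passes its speed limit or range.

## Working session

There is one attempt and no reset: what is moved stays moved. The work goes in short steps, Python scripts to look and compute and a tool call to move; the robot and the scene stay as the last step left them, time stands still between calls to the robot, and variables do not carry over. Pictures are saved under pics/ and viewed, at most 10 in all, crops included, and the job is handed in when it is done.

Besides the shell and the picture viewer there is one more tool, called after "Call:" in YAML: its name, and indented under it one key for each argument. send_rows: Moves the arm, as the interface text tells. Shift numbers are shares of 0.025 m and turn numbers shares of 90 degrees, none past 1 either way. Its arguments: {"type":"object","properties":{"plan":{"type":"array"},"gripper":{"type":"number"},"force":{"type":"number"}},"required":["plan"]}

```bash
mkdir -p pics
cat > h.py <<'E'
import numpy as np, cv2
from cell import robot, read_camera, get_calibration
def cam(n):
    im,d=read_camera(n); c=get_calibration(n)
    K=np.array(c["intrinsics"]);R=cv2.Rodrigues(np.array(c["rvec"],float))[0];t=np.array(c["tvec"],float).ravel()
    v,u=np.mgrid[:384,:512]
    P=np.stack([(u-K[0,2])/K[0,0]*d,(v-K[1,2])/K[1,1]*d,d],-1)
    return im,d,(P-t)@R
E
python3 - <<'E'
from h import *
for n in("top","scene"):
    im,d,W=cam(n); cv2.imwrite(f"pics/{n}0.png",im); np.savez(f"{n}0.npz",im=im,d=d,W=W)
    h=cv2.cvtColor(im,cv2.COLOR_BGR2HSV)
    for nm,lo,hi in(("green",(45,90,50),(85,255,255)),("red",(0,130,80),(8,255,255)),("yellow",(22,120,90),(35,255,255))):
        m=cv2.inRange(h,lo,hi); k,l,s,c=cv2.connectedComponentsWithStats(m)
        for i in range(1,k):
            if s[i,4]>12: print(n,nm,c[i].round(),s[i,4],np.median(W[(l==i)&(d>0)],0).round(4))
o=robot.observe();print(o)
E
```

```text
top green [243. 209.] 29 [0.5038 0.1703 0.0323]
top green [ 13. 337.] 24 [ 0.064   1.1658 -0.8479]
top green [ 54. 338.] 29 [ 0.0635  0.997  -0.8491]
top green [ 91. 339.] 18 [ 0.063   0.8362 -0.8474]
top green [144. 340.] 33 [ 0.0632  0.6131 -0.8502]
top green [187. 342.] 54 [ 0.0621  0.4325 -0.8495]
top green [228. 349.] 134 [ 0.0409  0.2626 -0.8491]
top green [363. 345.] 34 [ 0.0629 -0.2953 -0.8485]
top green [413. 347.] 40 [ 0.0609 -0.5021 -0.8491]
top green [453. 347.] 34 [ 0.063  -0.661  -0.8494]
top green [502. 348.] 21 [ 0.0634 -0.8665 -0.8492]
top red [277. 213.] 43 [0.4934 0.0905 0.0516]
top red [309. 224.] 22 [0.4719 0.0146 0.0309]
top red [292. 235.] 37 [0.4406 0.0579 0.0912]
top yellow [266. 188.] 46 [0.5524 0.117  0.0458]
top yellow [280. 187.] 45 [0.5553 0.0841 0.0466]
top yellow [294. 192.] 46 [0.5434 0.0513 0.0452]
top yellow [253. 195.] 51 [0.5355 0.1471 0.0468]
top yellow [305. 203.] 55 [0.5189 0.0258 0.0477]
top yellow [493. 298.] 275 [ 0.3104 -0.4066  0.0225]
scene green [252. 228.] 16 [0.5045 0.1682 0.0313]
scene green [404. 378.] 243 [ 0.3731 -0.4953 -0.849 ]
s
[... 279 characters left out ...]
.5422 0.1385 0.0471]
{'time': 0.1, 'qpos': array([-1.41403264e+00,  3.42643283e-01,  1.52492510e+00,  2.98255802e-05,
        1.27537167e+00, -1.45993139e-01]), 'qvel': array([-0.00012217, -0.00181207, -0.00175615,  0.00127847,  0.00180447,
       -0.00066054]), 'joint_efforts': array([ 1.41378237e-03, -4.32004595e+01, -2.44695067e+01,  7.18890969e-02,
        5.25652757e-02, -5.60418493e-05]), 'tool_pos': array([ 0.15650764, -0.50075723,  0.22611826]), 'tool_rot': array([-3.14026374e+00, -2.24231099e-04,  3.02747970e-01]), 'contact_force': array([-0.1459133 ,  0.23199422,  1.10721968]), 'torque': array([0.00345117, 0.03875231, 0.0002956 ]), 'grip_force': 0.0, 'opening': 0.09171132484016271}
```

View pics/top0.png

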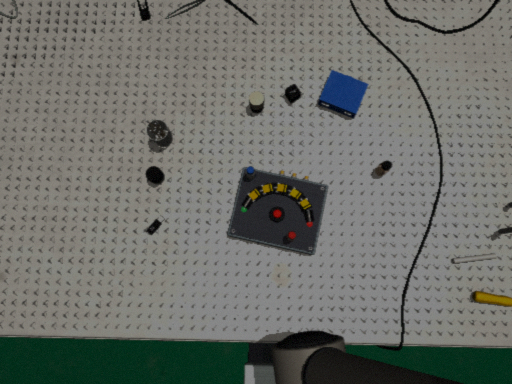

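View pics/scene0.png

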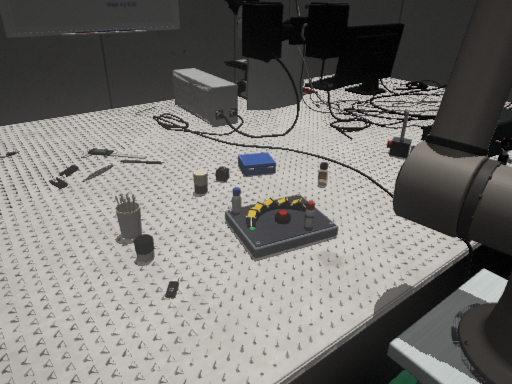

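The top view shows the panel at about (278,212). The green dot is on the left at (243,209) and the red dot on the right at (309,224). The flags arc over the far side, and vial A (blue cap) is at about (250,171), close to flag 1. In the scene view vial B (red cap) stands on the near right at (310,202), clear of the row.

Run:
```python
from h import *
a=[-1.4,-.85,-.425,0,.425,.85,1.4]
pan=lambda t:np.array([-.03+.08*np.cos(t),-.08*np.sin(t)])
M=np.array([pan(t) for t in a]+[[-.012,0]])
out=[]
for obs in ([[.5038,.1703],[.5355,.1471],[.5524,.117],[.5553,.0841],[.5434,.0513],[.5189,.0258],[.4719,.0146],[.4934,.0905]],
  [[.5045,.1682],None,None,[.5538,.0838],[.5394,.0509],[.5173,.0267],None,[.4919,.0918]]):
    i=[k for k,o in enumerate(obs) if o is not None]
    A=M[i];B=np.array([obs[k] for k in i]);ca,cb=A.mean(0),B.mean(0)
    U,S,V=np.linalg.svd((A-ca).T@(B-cb));R=(U@V).T;t=cb-R@ca
    print("yaw",np.arctan2(R[1,0],R[0,0]),"org",t,"res mm",((A@R.T+t-B)*1e3).round(1).tolist())
    c=R@[-.03,0]+t;print("centre",c,"pts",(M@R.T+t).round(4).tolist())
    for n in("top0","scene0"):
        z=np.load(n+".npz");W=z["W"];q=(W[...,:2]-t)@R;h=W[...,2]
        m=(abs(q[...,0])<.09)&(abs(q[...,1])<.11)
        deck=m&(h>.02)&(h<.034);print(n,"deck z",np.median(h[deck]))
        k,l,s,cc=cv2.connectedComponentsWithStats((m&(h>.062)&(h<.12)).astype(np.uint8))
        for j in range(1,k):
            if s[j,4]>5:
                w=W[l==j];p=q[l==j];print(" tall",s[j,4],"world",w.mean(0).round(4),"panel",p.min(0).round(3),p.max(0).round(3),"top",w[:,2].max(), "r from arc c",np.hypot(p[:,0]+.03,p[:,1]).min())
```

```text
yaw -0.1640015620353132 org [0.50498426 0.09037444] res mm [[-2.1, 0.5], [1.8, -1.2], [0.3, -1.1], [-1.0, -1.9], [-1.5, -0.5], [-1.2, 1.6], [4.0, 0.7], [-0.3, 1.8]]
centre [0.47538681 0.09527246] pts [[0.5017, 0.1708], [0.5373, 0.1459], [0.5527, 0.1159], [0.5543, 0.0822], [0.5419, 0.0508], [0.5177, 0.0274], [0.4759, 0.0153], [0.4931, 0.0923]]
top0 deck z 0.030628248481591243
 tall 82 world [0.584  0.1531 0.0822] panel [0.06  0.065] [0.079 0.086] top 0.09548708662621945 r from arc c 0.11500632080991915
 tall 77 world [0.4397 0.0591 0.0828] panel [-0.068 -0.053] [-0.048 -0.032] top 0.09442126071961268 r from arc c 0.03982321195078519
scene0 deck z 0.03057823355820371
 tall 116 world [0.5823 0.1558 0.0777] panel [0.057 0.065] [0.079 0.086] top 0.09286164038135805 r from arc c 0.11485440385383577
 tall 126 world [0.4374 0.0615 0.0779] panel [-0.07 -0.05] [-0.051 -0.031] top 0.09182379803193744 r from arc c 0.0405794345285999
yaw -0.17914788437891677 org [0.50471146 0.09019528] res mm [[-1.9, 2.5], [0.1, -2.5], [1.6, -0.8], [-0.9, 0.3], [1.0, 0.5]]
centre [0.47519158 0.09554101] pts [[0.5026, 0.1707], [0.5379, 0.1453], [0.5528, 0.115], [0.5539, 0.0813], [0.541, 0.0501], [0.5164, 0.027], [0.4745, 0.0155], [0.4929, 0.0923]]
top0 deck z 0.030629976900430247
 tall 82 world [0.584  0.1531 0.0822] panel [0.059 0.066] [0.078 0.087] top 0.09548708662621945 r from arc c 0.11505158997329737
 tall 77 world [0.4397 0.0591 0.0828] panel [-0.067 -0.054] [-0.047 -0.033] top 0.09442126071961268 r from arc c 0.03989618387428004
scene0 deck z 0.03057823355820371
 tall 116 world [0.5823 0.1558 0.0777] panel [0.056 0.066] [0.079 0.087] top 0.09286164038135805 r from arc c 0.11490083644904285
 tall 126 world [0.4374 0.0615 0.0779] panel [-0.069 -0.051] [-0.05  -0.032] top 0.09182379803193744 r from arc c 0.0406446883747026
```

Call:
send_rows:
  plan:
    - [[0.5, -0.5, 0], [0, 0, 0]]
    - [[0.9, -0.9, 0], [0, 0, 0]]
    - [[0.9, -0.9, 0], [0, 0, 0]]
    - [[0.9, -0.9, 0], [0, 0, 0]]
    - [[0.9, -0.9, 0], [0, 0, 0]]
    - [[0.9, -0.9, 0], [0, 0, 0]]
    - [[0.9, -0.9, 0], [0, 0, 0]]
    - [[0.9, -0.9, 0], [0, 0, 0]]
    - [[0.9, -0.9, 0], [0, 0, 0]]
    - [[0.9, -0.9, 0], [0, 0, 0]]
  gripper: -1
  force: 20

```text
time: 1.35
tool_pos: [0.2978, -0.2297, 0.2266]
tool_rot: [-3.141, -0.0, 0.303]
contact_force: [-0.0, -0.7, 0.4]
opening: 0.0006
grip_force: 0.0
```

Call:
send_rows:
  plan:
    - [[0.9, -0.9, 0], [0, 0, 0]]
    - [[0.9, -0.9, 0], [0, 0, 0]]
    - [[0.9, -0.9, 0], [0, 0, 0]]
    - [[0.9, -0.9, 0], [0, 0, 0]]
    - [[0.9, -0.9, 0], [0, 0, 0]]
    - [[0.9, -0.9, 0], [0, 0, 0]]
    - [[0.9, -0.9, 0], [0, 0, 0]]
    - [[0.9, -0.9, 0], [0, 0, 0]]
    - [[0.9, -0.9, 0], [0, 0, 0]]
    - [[0.9, -0.9, 0], [0, 0, 0]]

```text
time: 2.6
tool_pos: [0.4447, 0.0518, 0.2266]
tool_rot: [-3.141, 0.0, 0.303]
contact_force: [0.2, -0.8, -0.5]
opening: 0.0006
grip_force: 0.0
```

Call:
send_rows:
  plan:
    - [[0.9, -0.9, 0], [0, 0, 0]]
    - [[0.9, -0.9, 0], [0, 0, 0]]
    - [[0, 0, 0], [0, 0, -0.1]]
    - [[0, 0, 0], [0, 0, -0.1]]
    - [[0, 0, 0], [0, 0, -0.1]]
    - [[0, 0, 0], [0, 0, -0.1]]
    - [[0, 0, 0], [0, 0, -0.1]]
    - [[0, 0, 0], [0, 0, -0.1]]
    - [[0, 0, 0], [0, 0, -0.1]]
    - [[0, 0, 0], [0, 0, -0.1]]

```text
time: 3.85
tool_pos: [0.4737, 0.1071, 0.2266]
tool_rot: [-3.141, -0.0, 1.565]
contact_force: [0.2, 0.5, -0.8]
opening: 0.0004
grip_force: 0.0
```

Call:
send_rows:
  plan:
    - [[0, 0, 0], [0, 0, -0.108]]
    - [[0, 0, 0], [0, 0, -0.108]]
    - [[0, 0, 0], [0, 0, -0.108]]
    - [[0, 0, 0], [0, 0, -0.108]]
    - [[0, 0, 0], [0, 0, -0.108]]
    - [[0, 0, 0], [0, 0, -0.108]]
    - [[0, 0, 0], [0, 0, -0.108]]
    - [[-0.04, 0.93, 0.9], [0, 0, 0]]
    - [[-0.04, 0.93, 0.9], [0, 0, 0]]
    - [[-0.04, 0.93, 0.9], [0, 0, 0]]

```text
time: 5.1
tool_pos: [0.5036, 0.1708, 0.1586]
tool_rot: [-3.141, -0.0, 2.747]
contact_force: [0.9, -0.1, -0.5]
opening: 0.0003
grip_force: 0.0
```

Call:
send_rows:
  plan:
    - [[0, 0, 0.8], [0, 0, 0]]
    - [[0, 0, 0.8], [0, 0, 0]]
    - [[0, 0, 0.8], [0, 0, 0]]
    - [[0, 0, 0.8], [0, 0, 0]]
    - [[0, 0, 0.4], [0, 0, 0]]
    - [[0, 0, 0], [0, 0, 0]]
    - [[0, 0, 0], [0, 0, 0]]
    - [[0, 0, 0], [0, 0, 0]]
    - [[0, 0, 0], [0, 0, 0]]
    - [[0, 0, 0], [0, 0, 0]]

```text
time: 6.35
tool_pos: [0.5046, 0.1696, 0.0694]
tool_rot: [3.141, 0.0, 2.747]
contact_force: [-0.3, 0.5, 0.2]
opening: 0.0006
grip_force: 0.0
```

Run:
```python
from h import *
im,d,W=cam("scene");c=im[170:270,200:360];cv2.imwrite("pics/s1.png",cv2.resize(c,None,fx=5,fy=5,interpolation=2))
print(robot.observe()["qpos"],robot.observe()["tool_pos"])
```

```text
[ 1.80360438e-01  5.33170441e-01  1.70482876e+00 -1.00217155e-04
  9.03304890e-01 -9.95624630e-01] [0.50455367 0.16963555 0.069337  ]
```

View pics/s1.png

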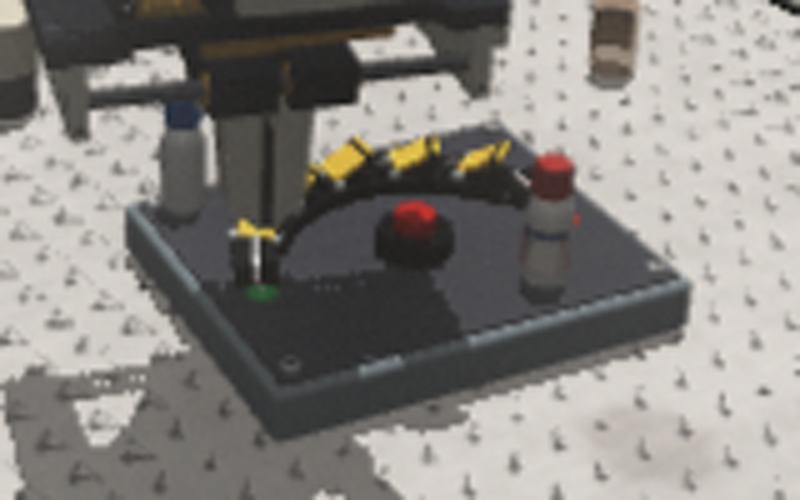

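The shut fingers hover over the line start, just past the green dot at crop (262,292). Vial A at (182,160) and the legs under the gripper body at (75,130) are the things to check. I'll measure the legs' underside before lowering.

Run:
```python
from h import *
im,d,W=cam("scene");o=robot.observe();T=o["tool_pos"];y=o["tool_rot"][2]
q=W-T; a=q[...,0]*np.cos(y)+q[...,1]*np.sin(y); b=q[...,0]*np.sin(y)-q[...,1]*np.cos(y)
for lo in np.arange(-.12,.12,.02):
    m=(d>0)&(b>lo)&(b<lo+.02)&(abs(a)<.045)&(W[...,2]>.1)
    if m.sum()>3: print(lo.round(2),m.sum(),"min z above tip",np.percentile(q[m][:,2],2).round(4),"a",a[m].min().round(3),a[m].max().round(3))
c=np.array([.4752,.0953]);print("radius",np.hypot(*(T[:2]-c)),"phi",np.arctan2(*(T[:2]-c)[::-1]),"yaw",y)
```

```text
-0.1 204 min z above tip 0.0681 a -0.037 0.037
-0.08 481 min z above tip 0.0705 a -0.038 0.039
-0.06 681 min z above tip 0.081 a -0.035 0.036
-0.04 1133 min z above tip 0.0803 a -0.009 0.037
-0.02 1469 min z above tip 0.0389 a -0.006 0.045
0.0 1418 min z above tip 0.0372 a -0.03 0.045
0.02 1044 min z above tip 0.0744 a -0.026 0.045
0.04 745 min z above tip 0.0813 a -0.027 0.045
0.06 600 min z above tip 0.0795 a -0.038 0.039
0.08 245 min z above tip 0.0692 a -0.037 0.038
radius 0.0799077905668724 phi 1.1952537996738803 yaw 2.746916418513726
```

Call:
send_rows:
  plan:
    - [[0, 0, 0.4], [0, 0, 0]]
    - [[0, 0, 0.4], [0, 0, 0]]
    - [[0, 0, 0.3], [0, 0, 0]]
    - [[0, 0, 0.08], [0, 0, 0]]
    - [[0, 0, 0], [0, 0, 0]]
    - [[-0.2, 0, 0], [0, 0, 0.04]]
    - [[-0.2, 0, 0], [0, 0, 0.04]]
    - [[0, 0, 0], [0, 0, 0]]
    - [[0, 0, 0], [0, 0, 0]]
    - [[0, 0, 0], [0, 0, 0]]

```text
time: 7.7
tool_pos: [0.5134, 0.1656, 0.0398]
tool_rot: [-3.141, 0.0, 2.622]
contact_force: [-1.2, -0.3, 0.6]
opening: 0.0008
grip_force: 0.0
```

Call:
send_rows:
  plan:
    - [[-0.2, 0, 0.01], [0, 0, 0.04]]
    - [[-0.2, 0, 0.01], [0, 0, 0.04]]
    - [[-0.2, 0, 0], [0, 0, 0.04]]
    - [[-0.2, 0, 0], [0, 0, 0.04]]
    - [[-0.2, 0, 0], [0, 0, 0.04]]
    - [[-0.2, 0, 0], [0, 0, 0.04]]
    - [[-0.2, 0, 0], [0, 0, 0.04]]
    - [[-0.2, 0, 0], [0, 0, 0.04]]
    - [[-0.2, 0, 0], [0, 0, 0.04]]
    - [[-0.2, 0, 0], [0, 0, 0.04]]

```text
time: 8.95
tool_pos: [0.5474, 0.1316, 0.0399]
tool_rot: [3.141, -0.002, 1.991]
contact_force: [-3.3, 7.5, 6.1]
opening: 0.0005
grip_force: 4.0
```

Run:
```python
from h import *
im,d,W=cam("scene");c=im[180:255,225:325];cv2.imwrite("pics/s2.png",cv2.resize(c,None,fx=7,fy=7,interpolation=2))
```

```text
(no output)
```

View pics/s2.png

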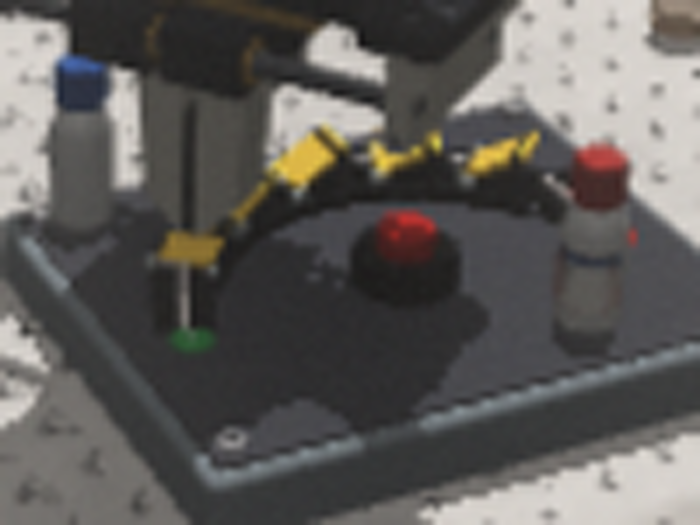

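Flag 1 lies flat at crop (190,248), flag 2 is being pressed at (255,200), and flags 3 to 5 are still up. The vials haven't moved, so I'll carry on.

Call:
send_rows:
  plan:
    - [[-0.2, 0, 0.01], [0, 0, 0.04]]
    - [[-0.2, 0, 0.01], [0, 0, 0.04]]
    - [[-0.2, 0, 0], [0, 0, 0.04]]
    - [[-0.2, 0, 0], [0, 0, 0.04]]
    - [[-0.2, 0, 0], [0, 0, 0.04]]
    - [[-0.2, 0, 0], [0, 0, 0.04]]
    - [[-0.2, 0, 0], [0, 0, 0.04]]
    - [[-0.2, 0, 0], [0, 0, 0.04]]
    - [[-0.2, 0, 0], [0, 0, 0.04]]
    - [[-0.2, 0, 0], [0, 0, 0.04]]

```text
time: 10.25
tool_pos: [0.5557, 0.0824, 0.0399]
tool_rot: [3.139, -0.002, 1.363]
contact_force: [1.1, 4.6, 5.8]
opening: 0.0006
grip_force: 3.0
```

Call:
send_rows:
  plan:
    - [[-0.2, 0, 0], [0, 0, 0.04]]
    - [[-0.2, 0, 0], [0, 0, 0.04]]
    - [[-0.2, 0, 0], [0, 0, 0.04]]
    - [[-0.2, 0, 0], [0, 0, 0.04]]
    - [[-0.2, 0, 0], [0, 0, 0.04]]
    - [[-0.2, 0, 0], [0, 0, 0.04]]
    - [[-0.2, 0, 0], [0, 0, 0.04]]
    - [[-0.2, 0, 0], [0, 0, 0.04]]
    - [[-0.2, 0, 0], [0, 0, 0.04]]
    - [[-0.2, 0, 0], [0, 0, 0.04]]

```text
time: 11.5
tool_pos: [0.5335, 0.0384, 0.0401]
tool_rot: [3.138, -0.004, 0.735]
contact_force: [3.5, 3.0, 5.9]
opening: 0.0001
grip_force: 2.9
```

Call:
send_rows:
  plan:
    - [[-0.2, -0.01, 0.01], [0, 0, 0.04]]
    - [[-0.2, -0.01, 0.01], [0, 0, 0.04]]
    - [[-0.2, -0.01, 0], [0, 0, 0.04]]
    - [[-0.2, -0.01, 0], [0, 0, 0.04]]
    - [[-0.2, -0.01, 0], [0, 0, 0.04]]
    - [[-0.2, -0.01, 0], [0, 0, 0.04]]
    - [[-0.2, 0, 0], [0, 0, 0.04]]
    - [[-0.2, 0, 0], [0, 0, 0.04]]
    - [[-0.2, 0, 0], [0, 0, 0.04]]
    - [[-0.2, 0, 0], [0, 0, 0.04]]

```text
time: 12.75
tool_pos: [0.4883, 0.0176, 0.0394]
tool_rot: [3.141, -0.005, 0.106]
contact_force: [0.8, 0.6, 2.3]
opening: 0.0007
grip_force: 1.4
```

Call:
send_rows:
  plan:
    - [[-0.2, 0, 0], [0, 0, 0.04]]
    - [[-0.2, 0, 0], [0, 0, 0.04]]
    - [[-0.2, 0, 0], [0, 0, 0.04]]
    - [[0, 0, 0], [0, 0, 0]]
    - [[0, 0, -0.3], [0, 0, 0]]
    - [[0, 0, -0.6], [0, 0, 0]]
    - [[0, 0, -0.9], [0, 0, 0]]
    - [[0, 0, -0.9], [0, 0, 0]]
    - [[0, 0, -0.9], [0, 0, 0]]
    - [[0, 0, -0.9], [0, 0, 0]]

```text
time: 14.0
tool_pos: [0.4717, 0.0171, 0.152]
tool_rot: [3.141, -0.001, -0.079]
contact_force: [0.8, 0.5, -0.1]
opening: 0.0005
grip_force: 0.0
```

Run:
```python
from h import *
im,d,W=cam("scene");c=im[180:255,225:345];cv2.imwrite("pics/s3.png",cv2.resize(c,None,fx=6,fy=6,interpolation=2))
for n in("scene","top"):
    im,d,W=cam(n);h=cv2.cvtColor(im,cv2.COLOR_BGR2HSV);m=(cv2.inRange(h,(22,100,80),(35,255,255))>0)&(W[...,2]<.07)&(W[...,2]>.03)
    k,l,s,c=cv2.connectedComponentsWithStats(m.astype(np.uint8))
    for i in range(1,k):
        if s[i,4]>5: w=W[l==i];print(n,s[i,4],w.mean(0).round(3),"z",w[:,2].min().round(4),w[:,2].max().round(4))
```

```text
scene 36 [0.553 0.079 0.042] z 0.0396 0.044
scene 46 [0.538 0.048 0.042] z 0.0392 0.0447
scene 40 [0.515 0.025 0.042] z 0.0397 0.0435
scene 38 [0.553 0.113 0.042] z 0.0313 0.0444
scene 39 [0.538 0.143 0.042] z 0.0359 0.0446
top 56 [0.553 0.116 0.042] z 0.0389 0.0475
top 22 [0.56  0.08  0.043] z 0.037 0.0459
top 71 [0.539 0.144 0.042] z 0.037 0.0479
```

View pics/s3.png

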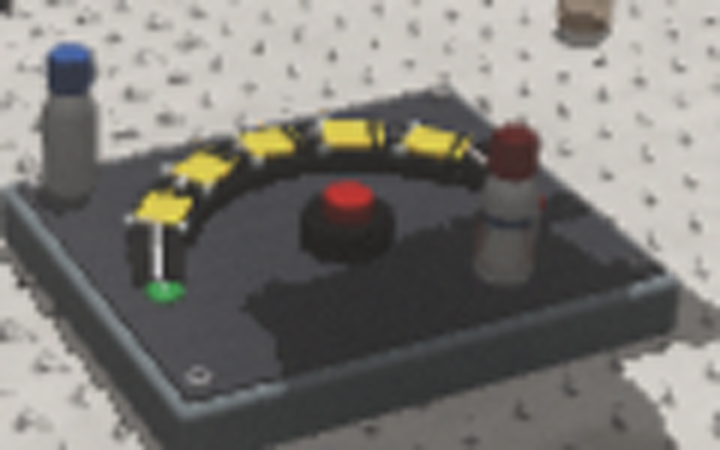

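All five flags lie flat, with mean heights of about 0.042 m, at crop (163,208), (203,168), (268,140), (350,133) and (433,140). Both vials are standing and the trip button is out. The hand is clear at z = 0.152 m and touching nothing.

```bash
python3 -c "
from cell import robot
print(robot.hand_in())"
```

```text
the job is handed in; nothing more can be done
None
```

I wiped all five flags flat in order in one low sweep, drew the hand clear with the vials standing and the trip button out, and handed the job in at about 14 s; no verdict was returned.

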